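Pull the cupboard's high hatch down with the hooked pole

ROBOT

A 6-joint arm with a two-finger parallel gripper is mounted at the origin on the work surface. World frame = base frame: x ahead of the robot, y to its left, z up, the work surface at z = 0. Lengths are in m, angles in degrees, forces in N, time in s.
With the tool pointing down it reaches from about 0.15 to 0.775 m from the base axis. Payload 6.1 kg.
Tool frame: the origin (TCP) lies between the finger pads; the fingertips stand 14 mm ahead of it and the grasp point (between the pads) lies 5 mm behind it (r.tip_reach is the distance from the TCP to the fingertips, in m); z points along the fingers, y is the direction in which the jaws open and shut (so a half turn about z gives the same grasp; the last joint's range is limited). The gripper opens to 85 mm and grips with 20 to 120 N. Pads are 22 mm wide; open, the fingers measure 114 mm over their backs; the gripper's body (76 mm by 85 mm) begins 54 mm behind the grasp point. The pads swing forward as they close: fully open they stand 13 mm farther back than shut.
Start: joints at [68.583, 7.208, -2.269, 80.523, 0, 90], TCP at [0.192, 0.489, 0.245] pointing down, gripper open.
Joint ranges: [-155.77, 155.77], [-54.66, 111.73], [-72.52, 77.12], [-102.08, 115.82], [-83.92, 84.16], [-180, 180]. Speed limits (degrees/s): [136.94, 136.94, 172.46, 180, 180, 180].

INTERFACE

Orientations are given as a 3x3 rotation matrix whose columns are the frame's x, y, z axes.
In Python, from cell import r, jaws, inverse_kinematics, vision, finish_job, boxes_of, monitor gives the robot as it stands. The module is installed in compiled form; this text tells all that it offers. Calls block until the motion is done:
- r.move_to(position, orientation): joint-space move of the TCP to a pose.
- r.move_straight(position, rotation=None, max_speed=0.15, max_force=None): straight line of the TCP; rotation=None keeps the orientation; max_speed is the mean speed in m/s. With max_force (N) it stops when the force on the tool has changed by that much, and returns True; else False.
- r.movej(angles): joint-space move.
- jaws.grip(opening): finger opening in m; the grip force is fixed at half the most; returns when the fingers have stopped.
- r.dwell(seconds).
- inverse_kinematics(position, orientation): joint angles nearest the present ones, or None.
- vision.camera(name): name is "scene" or "top"; returns the picture (420x560x3 uint8, blue, green, red); there is no depth.
- vision.camera_params(name): a dict with "fx", "fy", "cx", "cy" (pixels), "R" (3x3) and "t" (3): a world point X has camera coordinates R X + t. Camera axes: x right, y down, z forward; pixel columns grow to the right and rows downward; lengths in m; the calibration is good to about 2 mm. A picture is of the moment at which its call begins. camera_params takes no time and is no camera call.
A pose or a line that the arm cannot do raises r.IKError and nothing moves.
- finish_job(): hands the job in, once; it reports no verdict.
Trained networks look in the newest picture that a camera, given by its name, has taken for a name from the list of things; names that differ only in an ending like _2 or _b are one class to them, and where a whole thing is asked for, a point or a joint stands for the part that bears it (a point fixed in the world has none). Each returns a list of dicts, best first, with "conf" (0 to 1); they miss things now and then, are a little off and sometimes report something else, mostly with a low value. They report only what shows in the picture. A call takes as long as a camera call. They do not tell look-alikes from the thing itself.
- boxes_of(camera, name): "centre" ([x, y, z] in m, in world coordinates, good to about 4 mm: the middle of the surface that is visible of it).
Readings, each from a call of its own:
- monitor.read_time_s(): time.
- monitor.read_joint_pos(): joint angles.
- monitor.read_qd(): joint speeds.
- monitor.read_effort(): joint torques, N m.
- monitor.read_tcp_pos(): TCP position.
- monitor.read_orientation(): TCP orientation.
- monitor.read_contact_force(): force on the tool from outside, world axes, zero at the start.
- monitor.read_moment(): the same for the moment, N m.
- monitor.read_finger_gap(): finger opening in m.
Only numpy, scipy, OpenCV 4.12 (cv2) and the standard library are available. Lean on these libraries where they do the work, as an engineer would, in place of code of your own. Each camera call takes 0.05 s, during which the arm holds its last target.

TASK

Open the drop-down hatch of the plywood cupboard with the hooked pole: lift the pole off its rest, lower its hook into the steel ring on the hatch, and with the hook in the ring pull the hatch gently all the way down to its stop, never touching the hatch with the robot itself. Then unhook, set (do not drop) the pole back into both notches of its rest with the hook hanging down, and let go. Do not shift the pots, trowel, bike pump, tin or jar.

Things in the scene. Friction and masses are not known exactly. Their poses are not given: they have to be found in the camera images.
- pole_grip (a point): Loose hooked pole, 190 mm long, about 100 g: pale wooden handle, 130 mm long, 20 x 20 mm square section, with an 8 mm steel rod going on from one end and bent square down into a plain hook. This point is the handle's centre, where to grasp it. x runs along the handle towards the hook, z up, away from the hook's tip.
- pole_hook (a point): Middle of the straight downward pin of the pole's hook: 125 mm along x from pole_grip and 22 mm below it. The pin is 8 mm thick; the horizontal rod's underside is 18 mm above this point. Axes as pole_grip.
- pole_tip (a point): Lowest end of the hook's pin, 22 mm below pole_hook (44 mm below the handle's axis). Axes as pole_grip.
- rest_seat (a point): Where the handle's centre lies when seated in its fixed wooden rest, 70 mm above the shelf. Rest: base 130 x 70 x 12 mm, two posts 78 mm high, 14 mm thick, 76 mm clear between them, each with an open notch along x, 32 mm wide, its floor 60 mm up. z is up. Stands left or right, the pot tower on the other side; the pole lies in it at the start, its hook at the +x end.
- hatch_ring (a point): Centre of the rigid steel ring on the hatch (44 mm inside diameter, 7 mm wire), about 255 mm up while shut. It sticks out in front, its plane canted to rise 30 degrees away from the hatch when shut (hole opens upward), and turns with the hatch. From the hinge it lies 36 mm in minus x and 143 mm in z. Axes are the hatch's: z from hinge up the board, x into the cupboard, y along the hinge.
- hatch_hinge (a point): Point on the level hinge line at the hatch's bottom edge, mid-width, on its front face, 112 mm above the shelf. Axes as hatch_ring. The hatch is a pale board 232 mm wide, 145 mm tall in the front of a fixed plywood cupboard 260 mm wide, 130 mm deep, 285 mm tall at the far side of the shelf, roughly facing the robot.
- hatch (a joint): Hatch angle in rad: 0 shut (upright), growing as its top comes out towards the robot and down; stop at 0.95, fully down. Stiff: it stays at any angle where it is left, and takes about 2 N at the ring to move. It may start up to 0.12 open.
- pots_mid (a point): Tower of four nested upturned terracotta pots, 100 mm wide and about 170 mm tall, leaning; this point is 80 mm up on its axis. Leave it alone.
- trowel_mid (a point): Stainless trowel lying flat, about 245 mm long, at most 30 mm high, in front of the cupboard; this point is at its neck. Leave it alone.
- pump_mid (a point): Aluminium bike pump standing upright, 250 mm tall with a 110 mm wide T handle, 80 mm foot; this point is 110 mm up. Leave it alone.
- tin_mid (a point): Plain steel tin, 70 mm wide, 85 mm tall; this point is half-way up. Leave it alone.
- jar_mid (a point): Jar with a lid, 72 mm wide, 100 mm tall; this point is half-way up. Leave it alone.
Things that resemble listed ones, but are neither listed nor needed, are in the scene too. Of the things shaped like the part that bears pole_grip, the wooden one is meant.

How it is judged:
By the outcome, as a careful person would: the job done as asked, in the order asked, and still so for the second after the job is handed in, with the robot touching nothing.
It also fails if it takes over 59 s, if anything falls off the work surface, if the arm or the gripper's body presses on something with over 40 N, if the wrist force passes 120 N, or if a joint passes its speed limit or range.

## Working session

There is one attempt and no reset: what is moved stays moved. The work goes in short steps, each a Python script; the robot and the scene stay as the last script left them, time stands still between calls to the robot, and variables do not carry over. Pictures are saved under pics/ and viewed, and the job is handed in when it is done.

```bash
mkdir -p pics; ls
python3 - <<'E'
from cell import *
import cv2
for c in ("scene","top"):
    cv2.imwrite(f"pics/{c}0.png",vision.camera(c))
    p=vision.camera_params(c); print(c,{k:(v.tolist() if hasattr(v,'tolist') else v) for k,v in p.items()})
    for n in ["pole_grip","pole_hook","pole_tip","hatch_ring","hatch_hinge","hatch","pots_mid","trowel_mid","pump_mid","tin_mid","jar_mid","rest_seat"]:
        try:
            b=boxes_of(c,n)
            print(n,[([round(float(x),3) for x in d["centre"]],round(float(d["conf"]),2)) for d in b])
        except Exception as e: print(n,repr(e))
print(monitor.read_time_s())
E
```

```text
pics
scene {'fx': 517.1917579375177, 'fy': 517.1917579375177, 'cx': 283.8734944720442, 'cy': 210.51039517127438, 'R': [[-0.8238244538325322, 0.56677442659931, 0.008945312769988096], [0.48335572022288764, 0.7106414032790299, -0.5112299322940946], [-0.29610896135602366, -0.41683995165846854, -0.8593974270999549]], 't': [0.45344225197667415, -0.19622980546989888, 1.7090106528982356]}
pole_grip [([0.493, -0.26, 0.079], 0.57), ([0.654, 0.241, 0.02], 0.55)]
pole_hook [([0.492, -0.261, 0.082], 0.83), ([0.658, 0.238, 0.021], 0.78)]
pole_tip [([0.488, -0.265, 0.08], 0.89), ([0.658, 0.236, 0.019], 0.73), ([0.468, -0.244, 0.011], 0.48)]
hatch_ring [([0.687, -0.067, 0.257], 0.62)]
hatch_hinge [([0.689, -0.068, 0.258], 0.58)]
hatch [([0.684, -0.066, 0.256], 0.75)]
pots_mid [([0.47, 0.29, 0.11], 0.92), ([0.391, 0.039, 0.077], 0.22)]
trowel_mid [([0.525, -0.022, 0.008], 0.74), ([0.491, -0.258, 0.079], 0.2)]
pump_mid [([0.617, 0.457, 0.142], 0.88)]
tin_mid [([0.39, 0.038, 0.073], 0.75)]
jar_mid [([0.604, -0.418, 0.074], 0.82)]
rest_seat [([0.469, -0.244, 0.011], 0.72)]
top {'fx': 383.8071887331776, 
[... 364 characters left out ...]
[0.48, -0.259, 0.08], 0.77), ([0.647, 0.236, 0.02], 0.65), ([0.58, -0.421, 0.1], 0.2)]
pole_hook [([0.471, -0.263, 0.08], 0.81), ([0.648, 0.24, 0.024], 0.66)]
pole_tip [([0.478, -0.266, 0.08], 0.82), ([0.647, 0.239, 0.024], 0.62), ([0.379, 0.024, 0.081], 0.36)]
hatch_ring [([0.718, -0.073, 0.202], 0.67)]
hatch_hinge [([0.717, -0.071, 0.202], 0.81)]
hatch [([0.718, -0.07, 0.205], 0.72)]
pots_mid [([0.44, 0.268, 0.126], 0.67)]
trowel_mid [([0.518, -0.022, 0.008], 0.72), ([0.582, -0.42, 0.1], 0.2)]
pump_mid [([0.603, 0.443, 0.147], 0.93)]
tin_mid [([0.378, 0.024, 0.083], 0.76), ([0.715, -0.07, 0.206], 0.22)]
jar_mid [([0.581, -0.419, 0.098], 0.85)]
rest_seat [([0.466, -0.252, 0.016], 0.74)]
1.3
```

View pics/scene0.png

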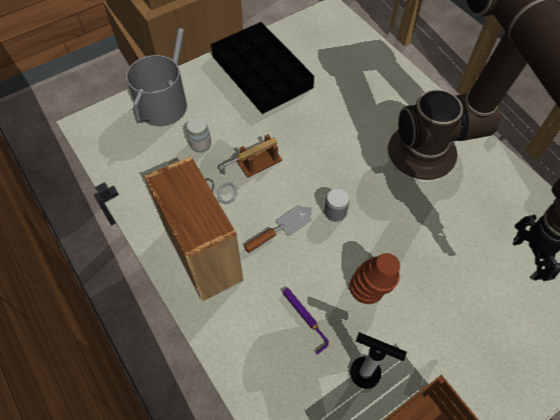

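View pics/top0.png

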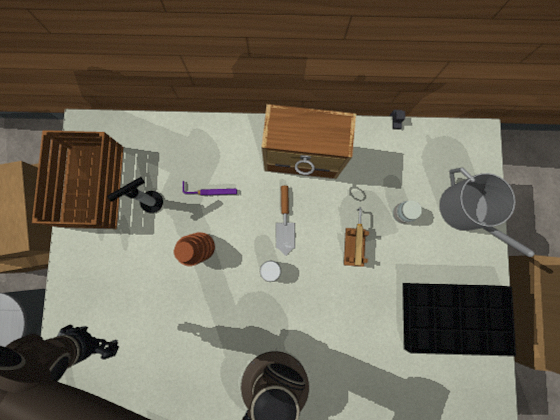

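Run:
```python
import cv2
a=cv2.imread("pics/scene0.png"); b=cv2.imread("pics/top0.png")
# crops
cv2.imwrite("pics/c_rest_s.png",cv2.resize(a[150:310,20:233],(800,600),interpolation=cv2.INTER_CUBIC))
cv2.imwrite("pics/c_hatch_s.png",cv2.resize(a[150:330,80:320],(800,600),interpolation=cv2.INTER_CUBIC))
cv2.imwrite("pics/c_rest_t.png",cv2.resize(b[120:300,300:540],(800,600),interpolation=cv2.INTER_CUBIC))
cv2.imwrite("pics/c_hatch_t.png",cv2.resize(b[10:190,200:440],(800,600),interpolation=cv2.INTER_CUBIC))
```

```text
(no output)
```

View pics/c_rest_s.png

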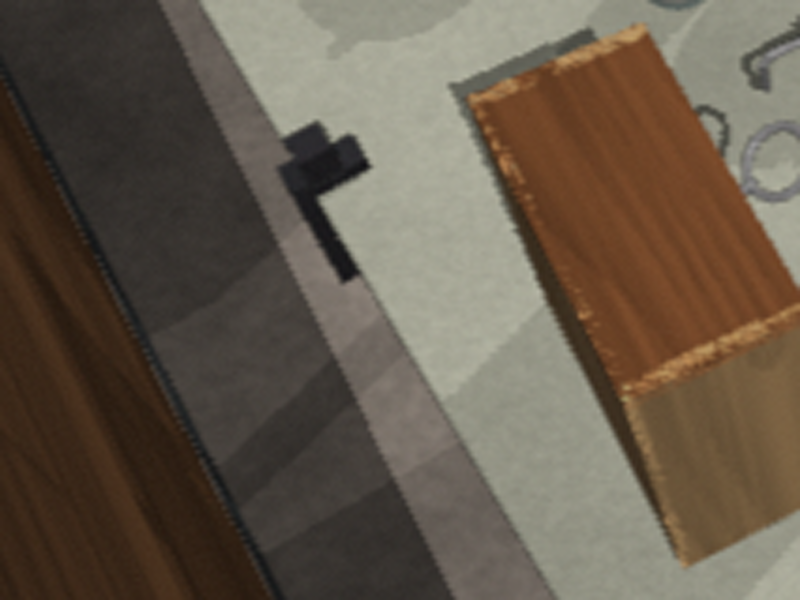

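View pics/c_hatch_t.png

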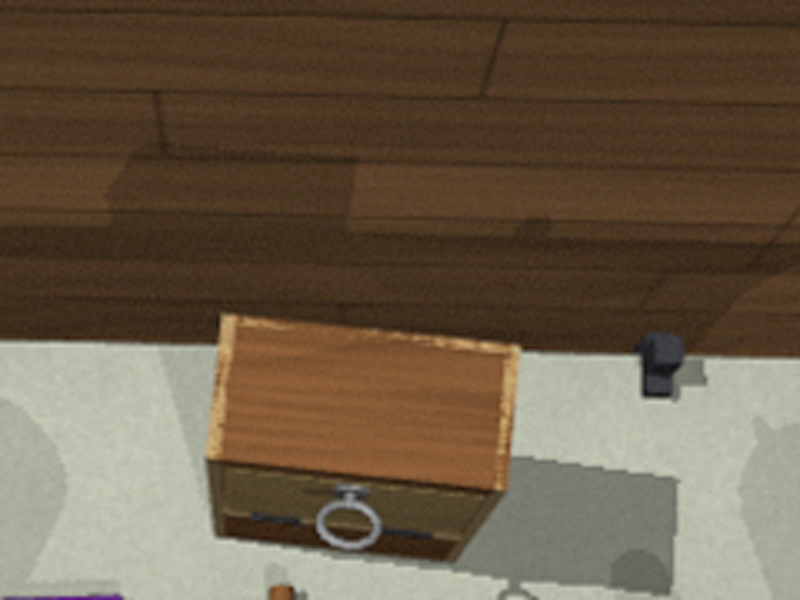

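View pics/c_rest_t.png

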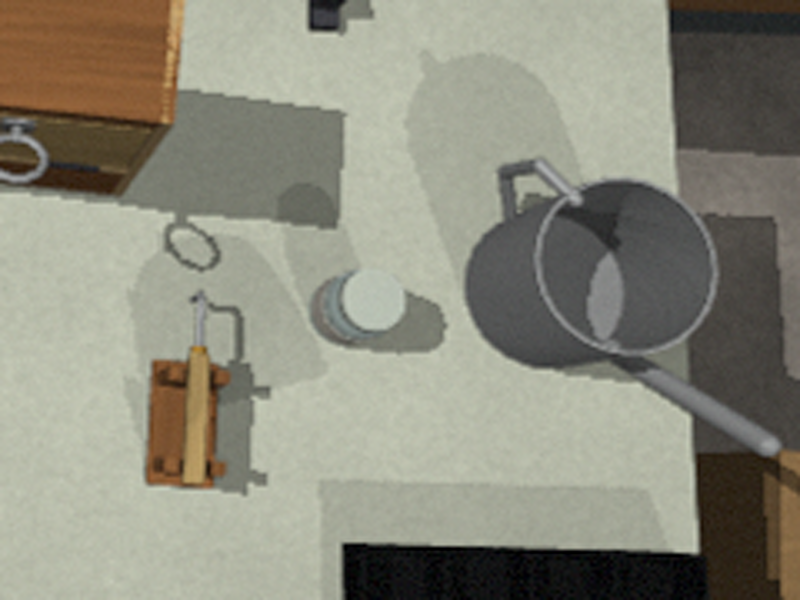

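View pics/c_hatch_s.png

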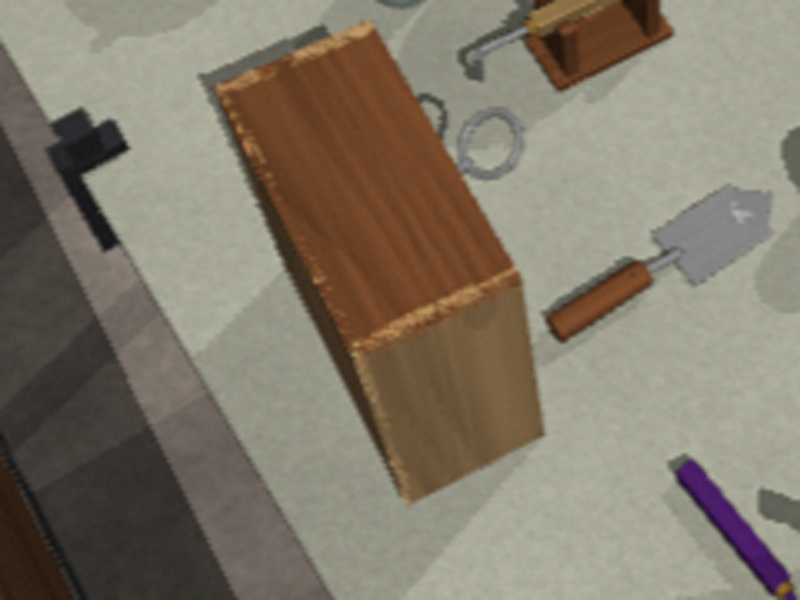

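Run:
```python
import cv2
a=cv2.imread("pics/scene0.png"); b=cv2.imread("pics/top0.png")
def crop(im,x,y,w,h,n,s):
    c=cv2.resize(im[y:y+h,x:x+w],None,fx=s,fy=s,interpolation=cv2.INTER_CUBIC)
    for i in range(0,w,10): cv2.line(c,(i*s,0),(i*s,6 if i%50 else 14),(0,0,255),1); cv2.putText(c,str(x+i),(i*s,20),0,.35,(0,0,255))
    for i in range(0,h,10): cv2.line(c,(0,i*s),(6,i*s),(0,0,255),1); cv2.putText(c,str(y+i),(8,i*s+4),0,.35,(0,0,255))
    return c
cv2.imwrite("pics/z1.png",crop(b,255,95,110,90,"",7))
cv2.imwrite("pics/z2.png",crop(b,330,180,60,95,"",6))
cv2.imwrite("pics/z3.png",crop(a,195,130,100,80,"",8))
```

```text
(no output)
```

View pics/z1.png

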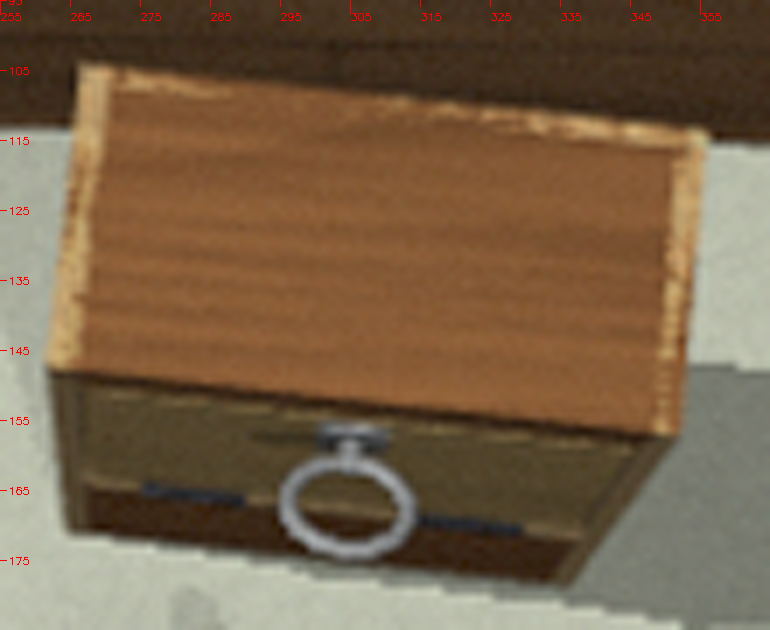

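View pics/z2.png

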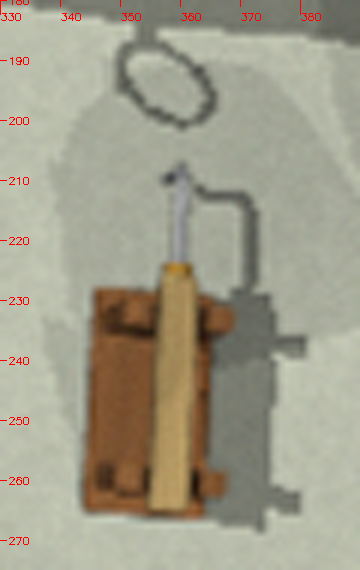

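View pics/z3.png

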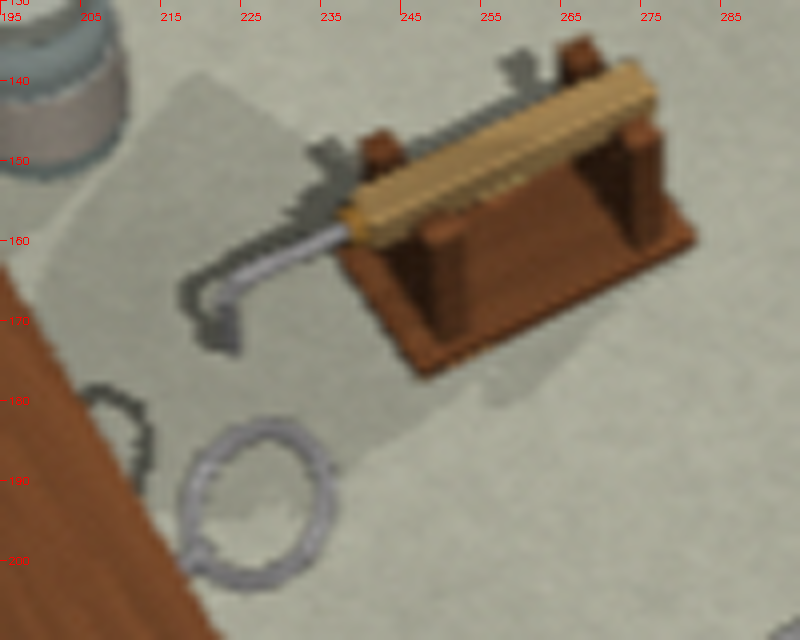

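```bash
cat > h.py <<'E'
import numpy as np
from scipy.optimize import least_squares
from cell import *
P={c:vision.camera_params(c) for c in("scene","top")}
def proj(c,X):
    p=P[c]; q=np.asarray(X)@np.asarray(p["R"]).T+p["t"]; return np.stack([p["fx"]*q[...,0]/q[...,2]+p["cx"],p["fy"]*q[...,1]/q[...,2]+p["cy"]],-1)
def onz(c,uv,z):
    p=P[c];R=np.asarray(p["R"]);C=-R.T@p["t"];d=R.T@np.array([(uv[0]-p["cx"])/p["fx"],(uv[1]-p["cy"])/p["fy"],1]);return C+d*(z-C[2])/d[2]
def tri(uvs):
    f=lambda X:np.concatenate([proj(c,X)-uv for c,uv in uvs.items()])
    s=least_squares(f,[.5,0,.1]); return s.x,s.fun
def zc(x0,y0,s,u,v): return (x0+(u+.5)/s-.5,y0+(v+.5)/s-.5)
E
python3 - <<'E'
from h import *
np.set_printoptions(precision=4,suppress=True)
for c in P: print(c,-np.array(P[c]["R"]).T@P[c]["t"])
T=lambda u,v:zc(255,95,7,u,v); T2=lambda u,v:zc(330,180,6,u,v); S=lambda u,v:zc(195,130,8,u,v)
ring,res=tri({"top":T(347,507),"scene":S(259,503)}); print("ring",ring,res)
cor=[onz("top",T(*p),.285) for p in [(80,64),(708,130),(680,434),(48,366)]]
print(np.array(cor)); RL,RR,FR,FL=cor
print("w",np.linalg.norm(FL-FR),np.linalg.norm(RL-RR),"d",np.linalg.norm(FL-RL),np.linalg.norm(FR-RR))
# fit rect
def f(q):
    x,y,a=q;ex=np.array([np.cos(a),np.sin(a)]);ey=np.array([-ex[1],ex[0]]);o=np.array([x,y])
    return np.concatenate([o+.13*ex+.13*ey-RL[:2],o+.13*ex-.13*ey-RR[:2],o-.13*ey-FR[:2],o+.13*ey-FL[:2]])
s=least_squares(f,[.7,0,0]);print("front centre,yaw",s.x,np.degrees(s.x[2]),s.fun)
x,y,a=s.x;ex=np.array([np.cos(a),np.sin(a)]);ey=np.array([-ex[1],ex[0]])
print("ring in cupboard frame",(ring[:2]-[x,y])@ex,(ring[:2]-[x,y])@ey,ring[2]-.112)
# pole
print("handle front top c",onz("top",T2(180,268),.08),"rear",onz("top",T2(168,507),.08))
print("pin top",onz("top",T2(181,172),.074))
print("handle tri front-top mid",tri({"top":T2(180,268),"scene":S(357,200)}))
print("prongs top (front L,R; rear L,R)",[onz("top",T2(*p),.078) for p in[(130,312),(218,319),(125,480),(212,485)]])
E
```

```text
scene [0.9745 0.5948 1.3643]
top [0.4035 0.011  1.3448]
ring [ 0.6822 -0.0675  0.2571] [ 0.0402 -0.0402  0.048   0.0134]
[[ 0.8607  0.0477  0.285 ]
 [ 0.8379 -0.212   0.285 ]
 [ 0.7085 -0.2     0.285 ]
 [ 0.7311  0.0573  0.285 ]]
w 0.2582169282962095 0.2607239187486263 d 0.12993461158927108 0.12996333439074625
front centre,yaw [ 0.7198 -0.0711 -0.0864] -4.951449285596929 [-0.0001 -0.0006  0.0001  0.0001  0.     -0.0007 -0.0001  0.0011]
ring in cupboard frame -0.03773216466811621 0.00038595925594328215 0.14514561148832095
handle front top c [ 0.5377 -0.2659  0.08  ] rear [ 0.4071 -0.2586  0.08  ]
pin top [ 0.5921 -0.2681  0.074 ]
handle tri front-top mid (array([ 0.5363, -0.2632,  0.092 ]), array([-0.0348,  0.0348, -0.0444, -0.0123]))
prongs top (front L,R; rear L,R) [array([ 0.5129, -0.2387,  0.078 ]), array([ 0.5102, -0.287 ,  0.078 ]), array([ 0.4211, -0.2357,  0.078 ]), array([ 0.4196, -0.283 ,  0.078 ])]
```

```bash
cat >> h.py <<'E'
np.set_printoptions(precision=4,suppress=True)
CY=-0.0864; EX=np.array([np.cos(CY),np.sin(CY),0]); H=np.array([.7198,-.0711,.112])
HY=0.0004
PY=np.radians(-3.0); PG=np.array([.4724,-.2622,.070])
SG=1
def Rt(yaw,sg=None):
    sg=SG if sg is None else sg
    x=sg*np.array([np.cos(yaw),np.sin(yaw),0]);z=np.array([0,0,-1.]);return np.stack([x,np.cross(z,x),z],1)
def tcp(g): return np.asarray(g)+[0,0,-.005]      # grasp point -> TCP (TCP 5mm ahead = lower)
def pin2grip(out,z,lat=0):   # pin centre 'out' in front of the hinge, pole axis height z -> handle centre
    ey=np.array([-EX[1],EX[0],0]); p=H-EX*(out+.125)+ey*(HY+lat); p[2]=z; return p
def ringo(th): # out, z of ring centre
    return .036*np.cos(th)+.143*np.sin(th), .112+.143*np.cos(th)-.036*np.sin(th)
def hookpose(th,gap=.003,extra=0):
    o,z=ringo(th);ph=np.radians(30)-th
    return pin2grip(o+.0255*np.cos(ph)-.0075+extra, z+.0255*np.sin(ph)+.0075+gap)
E
python3 - <<'E'
from h import *
print(monitor.read_orientation())
for sg in (1,-1):
    for n,p,y in [("pre",PG+[0,0,.12],PY),("g",PG,PY),("hi",pin2grip(*[ringo(0)[0],.34]),CY),("eng",pin2grip(ringo(0)[0],.281),CY)]+[(t,hookpose(t),CY) for t in(0,.3,.6,1)]:
        print(sg,n,p,inverse_kinematics(tcp(p),Rt(y,sg)))
E
```

```text
[[-0.931   0.3651  0.    ]
 [ 0.3651  0.931  -0.    ]
 [-0.     -0.     -1.    ]]
1 pre [ 0.4724 -0.2622  0.19  ] [-29.0319   9.2135  -7.4831  73.3034   0.     153.9681]
1 g [ 0.4724 -0.2622  0.07  ] [-29.0319  12.3699 -19.1264  58.5037   0.     153.9681]
1 hi [ 0.5594 -0.0568  0.34  ] [ -5.7983  12.5678  15.479   92.9112   0.     179.1521]
1 eng [ 0.5594 -0.0568  0.281 ] [ -5.7983  11.4938   6.6687  85.1749   0.     179.1521]
1 0 [ 0.5449 -0.0555  0.2782] [ -5.8209   9.8407   4.3149  84.4742   0.     179.1295]
1 0.3 [ 0.5016 -0.0518  0.2541] [ -5.8958   4.9652  -4.3077  80.7271   0.     179.0545]
1 0.6 [ 0.4674 -0.0488  0.2182] [ -5.965    1.3667 -12.6243  76.009    0.     178.9854]
1 1 [ 0.4409 -0.0465  0.1578] [ -6.0257  -0.6029 -22.2445  68.3584   0.     178.9246]
-1 pre [ 0.4724 -0.2622  0.19  ] [-29.0319   9.2135  -7.4831  73.3034   0.     -26.0319]
-1 g [ 0.4724 -0.2622  0.07  ] [-29.0319  12.3699 -19.1264  58.5037   0.     -26.0319]
-1 hi [ 0.5594 -0.0568  0.34  ] [-5.7983 12.5678 15.479  92.9112  0.     -0.8479]
-1 eng [ 0.5594 -0.0568  0.281 ] [-5.7983 11.4938  6.6687 85.1749  0.     -0.8479]
-1 0 [ 0.5449 -0.0555  0.2782] [-5.8209  9.8407  4.3149 84.4742  0.     -0.8705]
-1 0.3 [ 0.5016 -0.0518  0.2541] [-5.8958  4.9652 -4.3077 80.7271  0.     -0.9455]
-1 0.6 [ 0.4674 -0.0488  0.2182] [ -5.965    1.3667 -12.6243  76.009    0.      -1.0146]
-1 1 [ 0.4409 -0.0465  0.1578] [ -6.0257  -0.6029 -22.2445  68.3584   0.      -1.0754]
```

The first pictures show two hooked poles. One is wooden and lies in the rest at top (358,240), scene (258,150). The other is purple and lies on the shelf at top (212,190). The crop z2 shows pale wood with a steel rod, so I'm taking the one in the rest. The ring is at top (304,167), scene (227,192). Triangulated it lies at z=0.257, 38 mm out from the cupboard front, so the hatch is shut. Pots are at top (194,248), the trowel at (285,220), the tin at (270,271).

```bash
sed -i 's/^SG=1/SG=-1/' h.py
python3 - <<'E'
from h import *
import cv2
p=monitor.read_tcp_pos(); r.move_straight([p[0],p[1],.34],max_speed=.25)
r.move_to(tcp(PG+[0,0,.14]),Rt(PY))
print(r.move_straight(tcp(PG+[0,0,.03]),max_speed=.15))
print(monitor.read_time_s(),monitor.read_tcp_pos(),monitor.read_finger_gap())
cv2.imwrite("pics/s1.png",cv2.resize(vision.camera("scene")[90:230,150:337],(800,600),interpolation=cv2.INTER_CUBIC))
cv2.imwrite("pics/t1.png",cv2.resize(vision.camera("top")[160:300,270:457],(800,600),interpolation=cv2.INTER_CUBIC))
E
```

```text
False
5.5667 [ 0.4729 -0.2624  0.0958] 0.08523769091124603
```

View pics/s1.png

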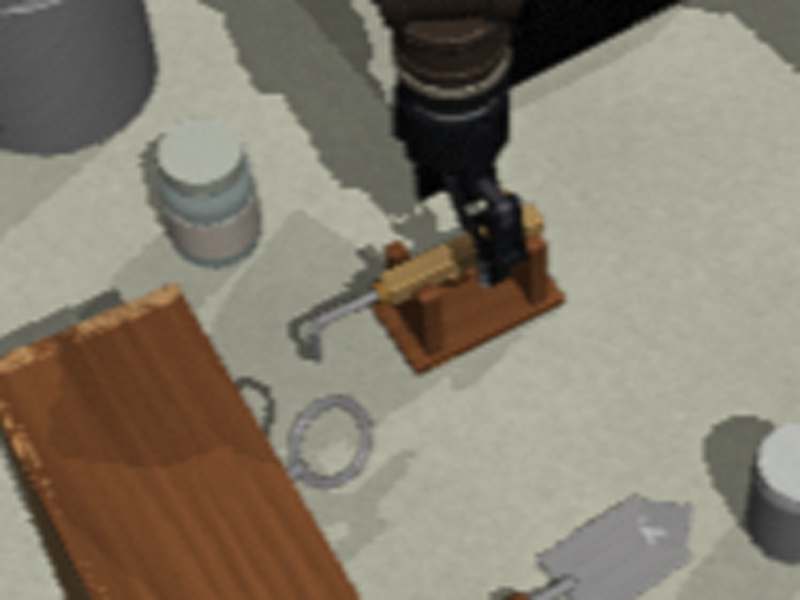

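View pics/t1.png

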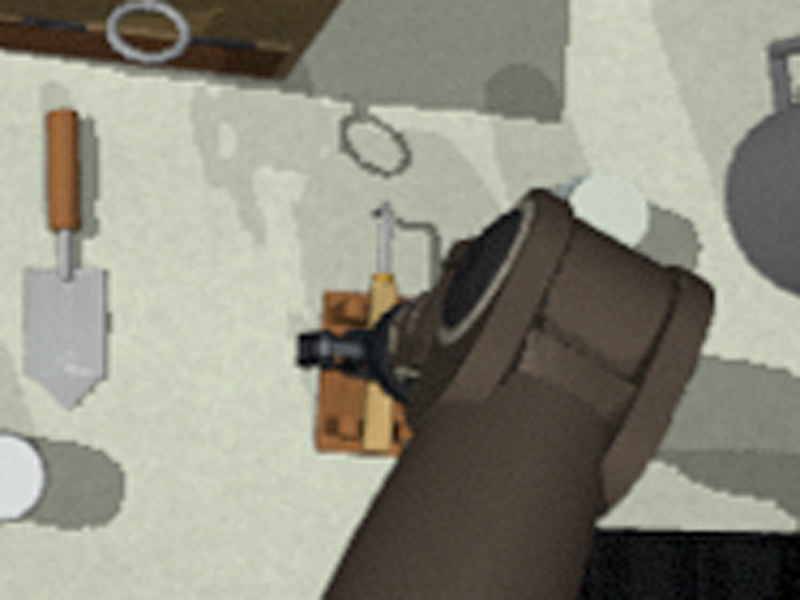

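The fingers straddle the handle between the posts (scene crop (500,250)). I'm lowering now and will grip and lift.

Run:
```python
from h import *
import cv2
print(r.move_straight(tcp(PG),max_speed=.08,max_force=15))
f0=monitor.read_contact_force()
jaws.grip(.012)
print(monitor.read_tcp_pos(),"gap",monitor.read_finger_gap(),f0,monitor.read_contact_force())
r.move_straight(tcp(PG+[0,0,.06]),max_speed=.08)
print(monitor.read_contact_force(),monitor.read_moment())
r.move_straight(tcp(PG+[0,0,.16]),max_speed=.2)
print("gap",monitor.read_finger_gap(),monitor.read_time_s())
cv2.imwrite("pics/s2.png",cv2.resize(vision.camera("scene")[90:230,150:337],(800,600),interpolation=cv2.INTER_CUBIC))
cv2.imwrite("pics/t2.png",cv2.resize(vision.camera("top")[130:270,270:457],(800,600),interpolation=cv2.INTER_CUBIC))
```

```text
False
[ 0.4726 -0.2624  0.0654] gap 0.019166881120392994 [ 0.3827 -0.4162  0.0347] [-0.7391  0.3212  2.6997]
[ 0.2322  0.1563 -0.7537] [-0.0387 -0.0051  0.0012]
gap 0.019186704050627768 8.3583
```

View pics/s2.png

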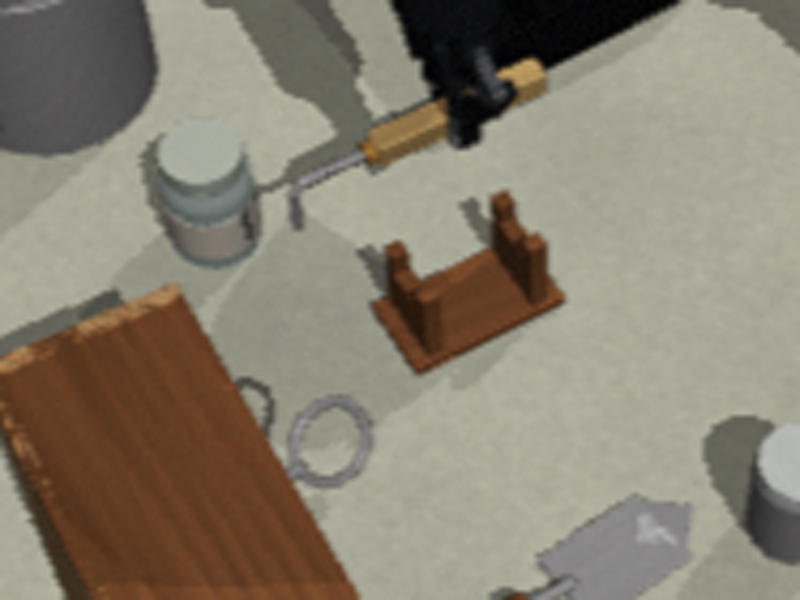

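View pics/t2.png

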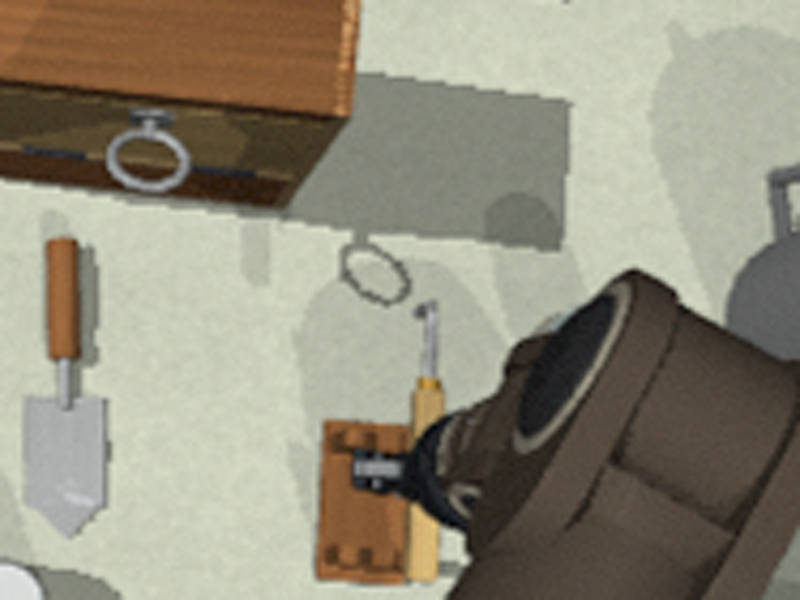

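Run:
```python
from h import *
g=PG+[0,0,.16];d=np.array([np.cos(PY),np.sin(PY),0])
el=g+.125*d
print("pred elbow",proj("scene",el),proj("top",el),"tip",proj("scene",el-[0,0,.044]),proj("top",el-[0,0,.044]))
print("pred handle front",proj("top",g+.065*d+[0,0,.01]),"rear",proj("top",g-.065*d+[0,0,.01]))
k=187/800
m=lambda u,v,x,y:(x+(u+.5)*k-.5,y+(v+.5)*k-.5)
print("obs elbow",m(295,188,150,90),m(431,308,270,130),"tip",m(299,225,150,90),m(421,313,270,130),"front",m(428,381,270,130),"rear",m(424,580,270,130))
X=tri({"scene":m(295,188,150,90),"top":m(431,308,270,130)});print(X,el)
X=tri({"scene":m(299,225,150,90),"top":m(421,313,270,130)});print(X,el-[0,0,.044])
```

```text
pred elbow [216.3599 133.2395] [371.5666 199.0006] tip [217.9426 143.0456] [367.9711 201.3852]
pred handle front [371.5676 218.831 ] rear [369.67   264.0909]
obs elbow (218.573125, 133.561875) (370.363125, 201.611875) tip (219.508125, 142.210625) (368.025625, 202.780625) front (369.661875, 218.67562500000003) rear (368.726875, 265.191875)
(array([ 0.5908, -0.2668,  0.2257]), array([ 0.2816,  0.0882,  0.2171, -0.2192])) [ 0.5972 -0.2687  0.23  ]
(array([ 0.5925, -0.2684,  0.187 ]), array([-0.1085, -0.0335, -0.0845,  0.0852])) [ 0.5972 -0.2687  0.186 ]
```

```bash
sed -i 's/out+.125/out+.122/' h.py
python3 - <<'E'
from h import *
import cv2
r.move_straight(tcp([PG[0],PG[1],.35]),max_speed=.25)
o,z=ringo(0.01)
r.move_straight(tcp(pin2grip(o,.35)),Rt(CY),max_speed=.2)
r.move_straight(tcp(pin2grip(o,.330)),max_speed=.1)
print(monitor.read_time_s(),monitor.read_tcp_pos(),monitor.read_finger_gap(),monitor.read_contact_force())
S=vision.camera("scene");T=vision.camera("top")
cv2.imwrite("pics/s3.png",cv2.resize(S[130:250,160:320],(800,600),interpolation=cv2.INTER_CUBIC))
cv2.imwrite("pics/t3.png",cv2.resize(T[100:220,240:400],(800,600),interpolation=cv2.INTER_CUBIC))
e=pin2grip(o,.330)+EX*.122
print(proj("scene",e),proj("scene",e-[0,0,.044]),proj("top",e),proj("top",e-[0,0,.044]))
E
```

```text
10.7083 [ 0.5604 -0.0576  0.3249] 0.019380612202422026 [-0.299  -0.1877 -0.9208]
[224.301  176.2198] [225.8903 186.2493] [306.2085 160.1946] [304.9509 164.3228]
```

View pics/s3.png

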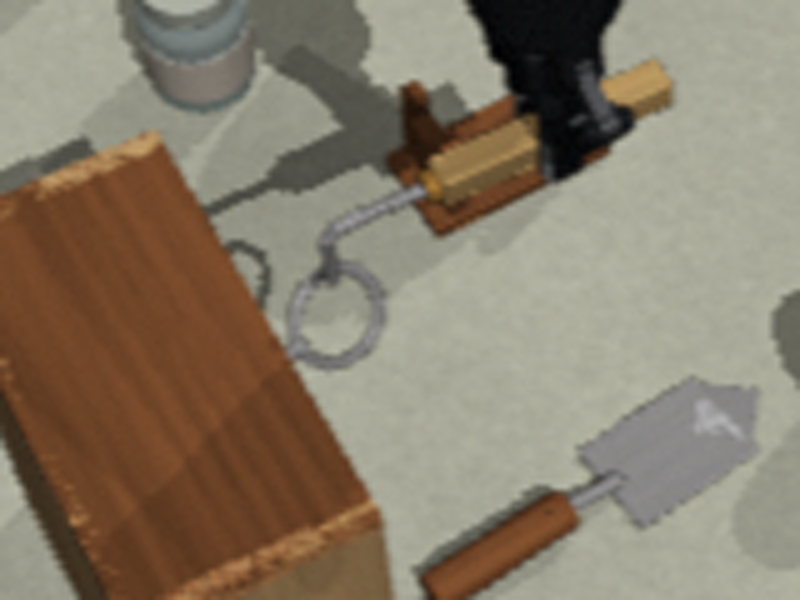

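View pics/t3.png

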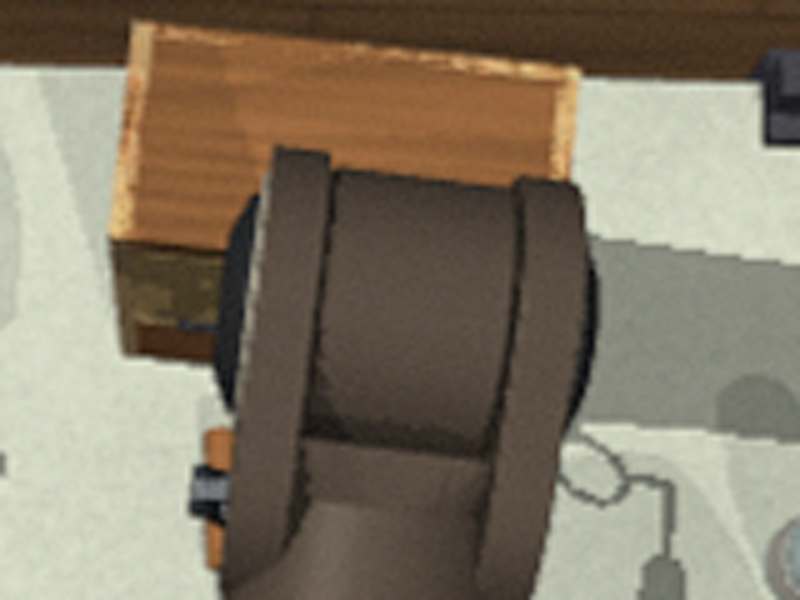

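The pin tip is at scene (225.5,184), within 2 px of the prediction and above the ring (scene (227,193)). I'm lowering it in.

Run:
```python
from h import *
import cv2
o,z=ringo(0.01)
print(r.move_straight(tcp(pin2grip(o,.282)),max_speed=.05,max_force=5))
print(monitor.read_time_s(),monitor.read_tcp_pos(),monitor.read_contact_force())
S=vision.camera("scene")
cv2.imwrite("pics/s4.png",cv2.resize(S[150:240,180:300],(800,600),interpolation=cv2.INTER_CUBIC))
```

```text
False
11.9167 [ 0.5612 -0.057   0.2774] [ 0.1018 -0.1442 -1.4785]
```

View pics/s4.png

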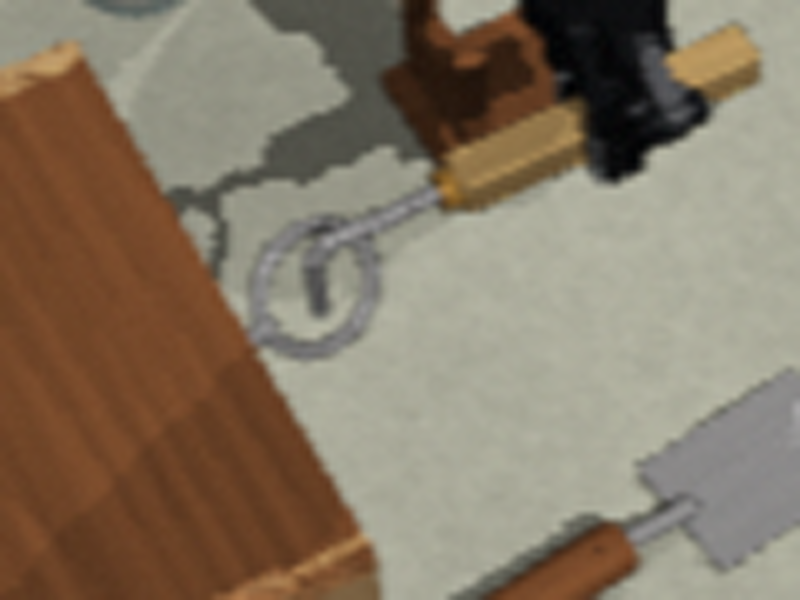

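The pin is through the ring: pin at crop (318,280), ring centre at (315,288). Pulling next, in small arc steps with force monitoring.

Run:
```python
from h import *
import cv2
for th in (0,.1,.2,.3,.4,.5):
    s=r.move_straight(tcp(hookpose(th,gap=.003)),max_speed=.05,max_force=15)
    print(th,s,monitor.read_contact_force(),monitor.read_finger_gap())
    if s: break
print(monitor.read_time_s(),monitor.read_tcp_pos())
S=vision.camera("scene")
cv2.imwrite("pics/s5.png",cv2.resize(S[140:260,180:340],(800,600),interpolation=cv2.INTER_CUBIC))
o,z=ringo(.5); c=H-EX*o; c[2]=z; print(proj("scene",c))
```

```text
0 False [-0.1304 -0.6272 -0.4349] 0.019267130025208506
0.1 False [-0.1764  0.3452 -1.0231] 0.018854812241175536
0.2 False [ 0.5276 -0.4347 -1.4165] 0.01890957572938997
0.3 False [ 0.3253 -0.3867 -0.2389] 0.01932148534223972
0.4 False [-0.6528 -0.1566 -1.1511] 0.019001540645945045
0.5 False [ 1.028   0.0486 -0.7489] 0.01907303960302558
14.8083 [ 0.48   -0.0499  0.2261]
[249.4074 190.1922]
```

View pics/s5.png

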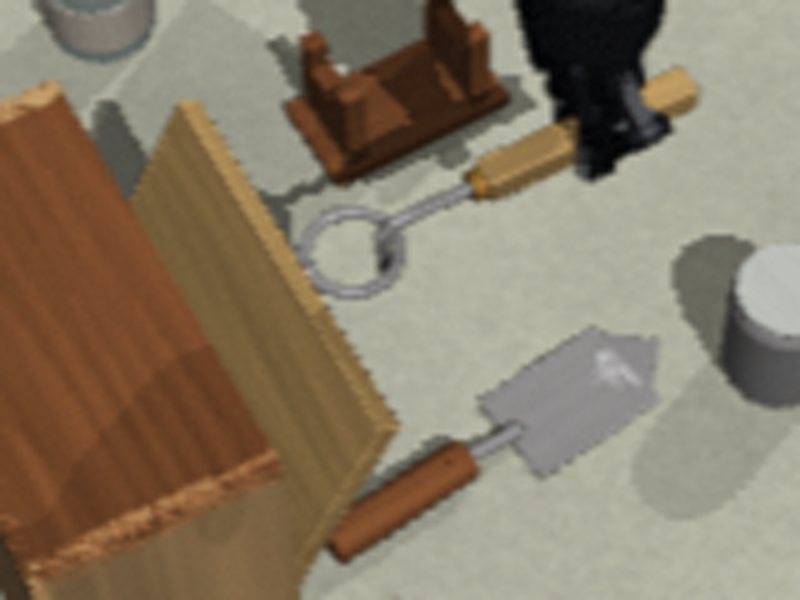

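The hatch follows. The ring is at scene (250.5,190), within about 1 px of the prediction for 0.5 rad. Continuing to the stop.

Run:
```python
from h import *
import cv2
for th in (.6,.7,.8,.9,.95,.98,1.01,1.04):
    s=r.move_straight(tcp(hookpose(th,gap=.0025)),max_speed=.05 if th<.9 else .025,max_force=12 if th<.9 else 8)
    f=monitor.read_contact_force()
    print(th,s,f,monitor.read_finger_gap(),monitor.read_tcp_pos()-tcp(hookpose(th,gap=.0025)))
    if s or np.linalg.norm(f)>10: break
print(monitor.read_time_s(),monitor.read_tcp_pos())
S=vision.camera("scene")
cv2.imwrite("pics/s6.png",cv2.resize(S[140:260,180:340],(800,600),interpolation=cv2.INTER_CUBIC))
for t in(.85,.9,.95,1.):
  o,z=ringo(t); c=H-EX*o; c[2]=z; print(t,proj("scene",c))
```

```text
0.6 False [-0.2928 -0.983  -0.3052] 0.019077232829230403 [-0.0005  0.0001 -0.0003]
0.7 False [-0.0128  0.4764 -0.1375] 0.0187707391621592 [-0.0005  0.0001 -0.0003]
0.8 False [ 0.8373  0.095  -1.1175] 0.019149566216302212 [-0.0005  0.0001 -0.0003]
0.9 False [ 2.1891 -0.3617 -0.7757] 0.01862123891582547 [-0.0001 -0.     -0.    ]
0.95 False [ 2.2539  0.3029 -0.2375] 0.019280530401336843 [ 0.0001 -0.      0.    ]
0.98 False [ 4.7554 -0.7991  1.6758] 0.019132336580816093 [ 0.001  -0.0001  0.0005]
1.01 False [ 6.3038 -1.1806  2.4938] 0.019082337741396758 [ 0.0017 -0.0002  0.0007]
1.04 False [ 8.6718 -1.274   3.5288] 0.0188172499471338 [ 0.0022 -0.0003  0.0009]
18.6667 [ 0.4449 -0.047   0.1467]
0.85 [260.2667 193.7116]
0.9 [261.374  194.5403]
0.95 [262.3648 195.4415]
1.0 [263.238 196.412]
```

View pics/s6.png

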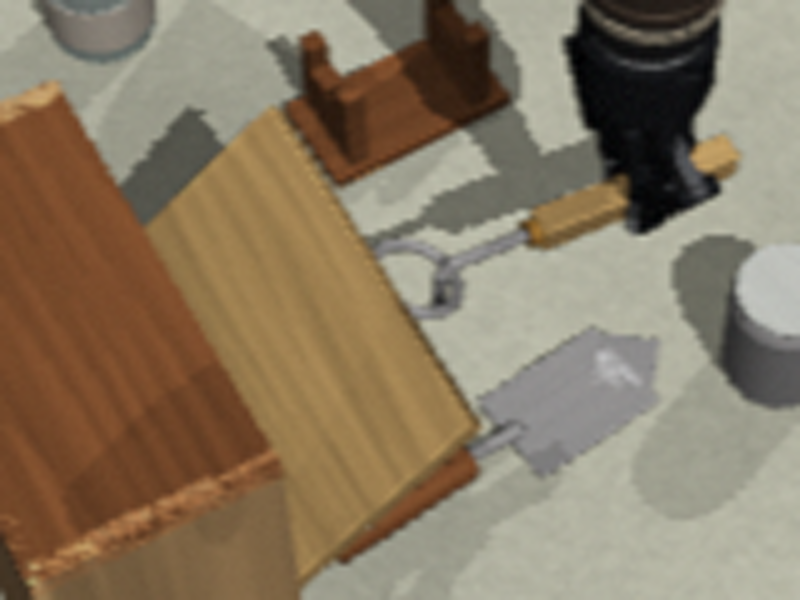

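Run:
```python
from h import *
import cv2
ey=np.array([-EX[1],EX[0],0])
for t in(.85,.9,.95,1.):
  for s in(1,-1):
    c=H-EX*.145*np.sin(t)+ey*.116*s; c[2]=.112+.145*np.cos(t); print(t,s,proj("scene",c),proj("top",c))
T=vision.camera("top"); S=vision.camera("scene")
cv2.imwrite("pics/t6.png",cv2.resize(T[120:240,230:390],(800,600),interpolation=cv2.INTER_CUBIC))
cv2.imwrite("pics/s6b.png",cv2.resize(S[150:240,220:340],(800,600),interpolation=cv2.INTER_CUBIC))
```

```text
0.85 1 [273.7198 224.6381] [262.3853 189.8206]
0.85 -1 [232.9279 160.559 ] [339.1628 198.1842]
0.9 1 [275.3174 224.9213] [262.2682 191.6689]
0.9 -1 [234.5819 161.0898] [338.722  200.0049]
0.95 1 [276.8051 225.2914] [262.1652 193.4238]
0.95 -1 [236.1367 161.7045] [338.2809 201.7301]
1.0 1 [278.1802 225.7462] [262.0765 195.0808]
1.0 -1 [237.5893 162.4005] [337.841  203.3556]
```

View pics/t6.png

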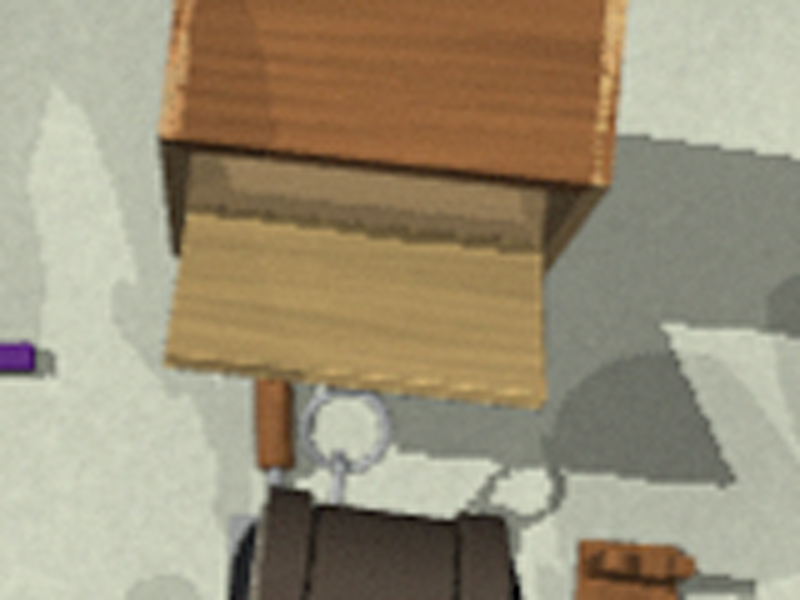

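View pics/s6b.png

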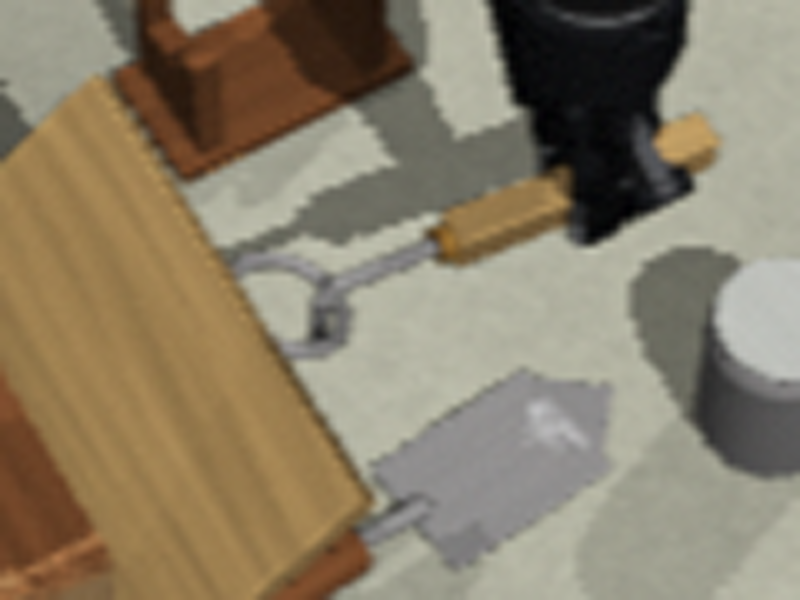

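Run:
```python
from h import *
import cv2
S0=vision.camera("scene");T0=vision.camera("top");p0=monitor.read_tcp_pos();f0=monitor.read_contact_force()
s=r.move_straight(tcp(hookpose(1.1,gap=.0025)),max_speed=.02,max_force=5)
print(s,monitor.read_tcp_pos()-p0,f0,monitor.read_contact_force())
S=vision.camera("scene");T=vision.camera("top")
def reg(a,b,x,y,w,h):
    a=cv2.cvtColor(a[y:y+h,x:x+w],6).astype(np.float32);b=cv2.cvtColor(b[y:y+h,x:x+w],6).astype(np.float32)
    return cv2.phaseCorrelate(a,b,cv2.createHanningWindow((w,h),cv2.CV_32F))
print("hatch edge scene",reg(S0,S,240,170,40,60),"top edge",reg(T0,T,265,175,70,30))
cv2.imwrite("pics/s7.png",cv2.resize(S[150:240,220:340],(800,600),interpolation=cv2.INTER_CUBIC))
d=cv2.absdiff(S0,S).max(2); print("moved px",(d>25).sum(), "top",(cv2.absdiff(T0,T).max(2)[170:205,262:340]>25).sum())
print(monitor.read_time_s())
```

```text
False [-0.0001 -0.     -0.009 ] [ 8.7312 -1.4696  3.0852] [10.6186 -1.9271  4.965 ]
hatch edge scene ((-0.2817945267034361, 0.3340338623757546), 0.9404108393192291) top edge ((0.13467848691718132, 0.011887246550694286), 0.9331452173215372)
moved px 2069 top 0
19.6667
```

View pics/s7.png

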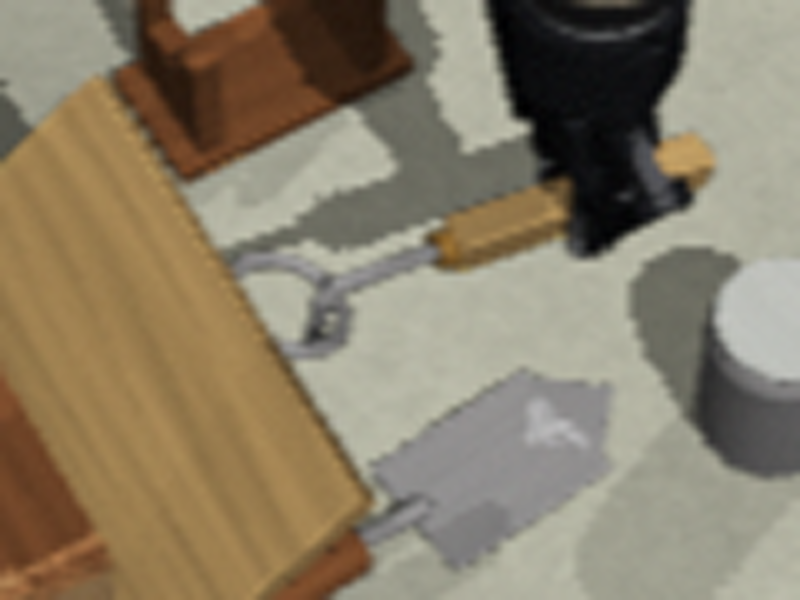

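At the stop: pulling 9 mm further raised the force to about 12 N, and the hatch image did not move. The corners fit about 0.93 ± 0.03 rad. The pole may have pitched a little in the grip. Unhooking now.

Run:
```python
from h import *
import cv2
p=monitor.read_tcp_pos()
r.move_straight(p+[0,0,.006],max_speed=.03); print(monitor.read_contact_force())
q=pin2grip(.1405,0); 
cur=monitor.read_tcp_pos()
print(r.move_straight([q[0],q[1],cur[2]],max_speed=.03,max_force=6),monitor.read_contact_force(),monitor.read_tcp_pos()-cur)
S=vision.camera("scene")
cv2.imwrite("pics/s8.png",cv2.resize(S[150:240,220:340],(800,600),interpolation=cv2.INTER_CUBIC))
print(monitor.read_time_s())
```

```text
[ 0.8733 -1.0622 -0.6094]
False [-0.4195 -0.5525 -0.5228] [ 0.0144 -0.0012 -0.0002]
20.75
```

View pics/s8.png

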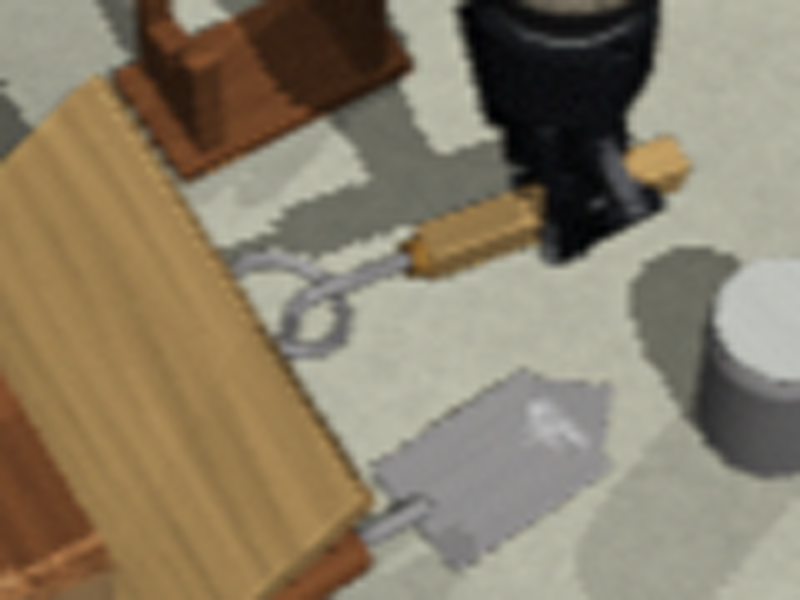

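Run:
```python
from h import *
import cv2
T0=vision.camera("top")
p=monitor.read_tcp_pos()
s=r.move_straight(p+[0,0,.10],max_speed=.06,max_force=3)
print(s,monitor.read_tcp_pos()-p,monitor.read_contact_force(),monitor.read_time_s())
S=vision.camera("scene");T=vision.camera("top")
cv2.imwrite("pics/s9.png",cv2.resize(S[130:250,180:340],(800,600),interpolation=cv2.INTER_CUBIC))
cv2.imwrite("pics/t9.png",cv2.resize(T[120:240,230:390],(800,600),interpolation=cv2.INTER_CUBIC))
```

```text
False [-0.0002  0.      0.0996] [ 0.7413  0.1387 -1.3305] 22.6167
```

View pics/s9.png

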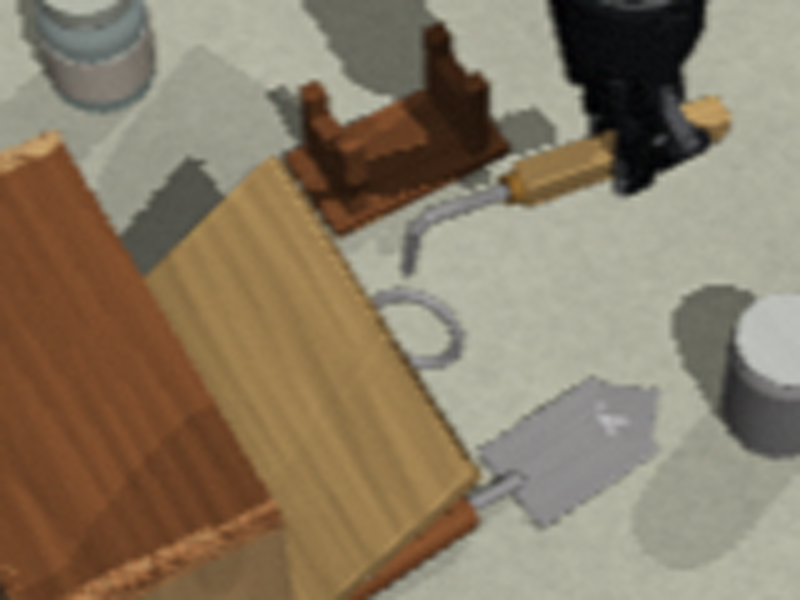

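View pics/t9.png

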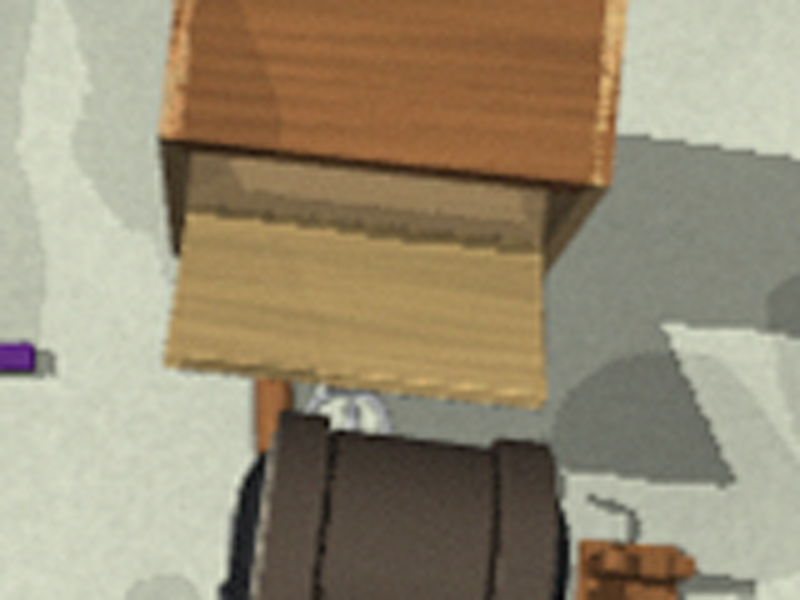

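Run:
```python
from h import *
p=monitor.read_tcp_pos()+[0,0,.005]
def pts(q):
    a,dx=q;e=EX*np.cos(a)+[0,0,np.sin(a)];u=np.array([0,0,1])*np.cos(a)-EX*np.sin(a)
    g=p+dx*e
    return np.array([g+.065*e, g+.12*e, g+.125*e-.044*u])
obs=np.array([zc(180,130,5,*q) for q in[(513,190),(425,222),(408,274)]])
s=least_squares(lambda q:(proj("scene",pts(q))-obs).ravel(),[0,0]);print(np.degrees(s.x[0]),s.x[1],s.fun)
```

```text
7.736833264284279 -0.0018392185751840296 [ 0.4308 -0.4134 -0.3044 -0.0792 -0.1325  0.437 ]
```

The pole is free and the hatch has stayed down. The pole has pitched about 7.7° nose-up in the grip. I'll tilt the tool to cancel that, then check over the rest.

```bash
cat >> h.py <<'E'
from scipy.spatial.transform import Rotation as Ro
def tilt(yaw,deg):
    ey=np.array([-np.sin(yaw),np.cos(yaw),0]); return Ro.from_rotvec(ey*np.radians(deg)).as_matrix()@Rt(yaw)
def tcpR(g,R): return np.asarray(g)+.005*R[:,2]
E
python3 - <<'E'
from h import *
import cv2
p=monitor.read_tcp_pos()
r.move_straight([p[0]-.02,p[1],.31],max_speed=.2)
R=tilt(PY,7.5)
r.move_straight(tcpR(PG+[0,0,.20],R),R,max_speed=.18)
r.move_straight(tcpR(PG+[0,0,.075],R),max_speed=.15)
print(monitor.read_time_s(),monitor.read_tcp_pos(),monitor.read_finger_gap())
S=vision.camera("scene");T=vision.camera("top")
cv2.imwrite("pics/s10.png",cv2.resize(S[110:215,170:310],(800,600),interpolation=cv2.INTER_CUBIC))
cv2.imwrite("pics/t10.png",cv2.resize(T[180:285,310:450],(800,600),interpolation=cv2.INTER_CUBIC))
g=PG+[0,0,.075];d=np.array([np.cos(PY),np.sin(PY),0]);k=140/800
for n,X in [("front",g+.062*d),("elbow",g+.117*d),("tip",g+.122*d-[0,0,.044]),("rear top",g-.068*d+[0,0,.01])]:
    u=proj("scene",X); v=proj("top",X); print(n,(u-[170,110])/k,(v-[310,180])/k)
E
```

```text
25.5833 [ 0.4722 -0.2623  0.1411] 0.018875828582520272
front [389.3846 188.334 ] [308.4017 247.0929]
elbow [295.754  232.0986] [312.8104 148.2854]
tip [295.2262 286.9915] [295.3721 151.0134]
rear top [603.4719  75.8907] [301.9548 485.7677]
```

View pics/s10.png

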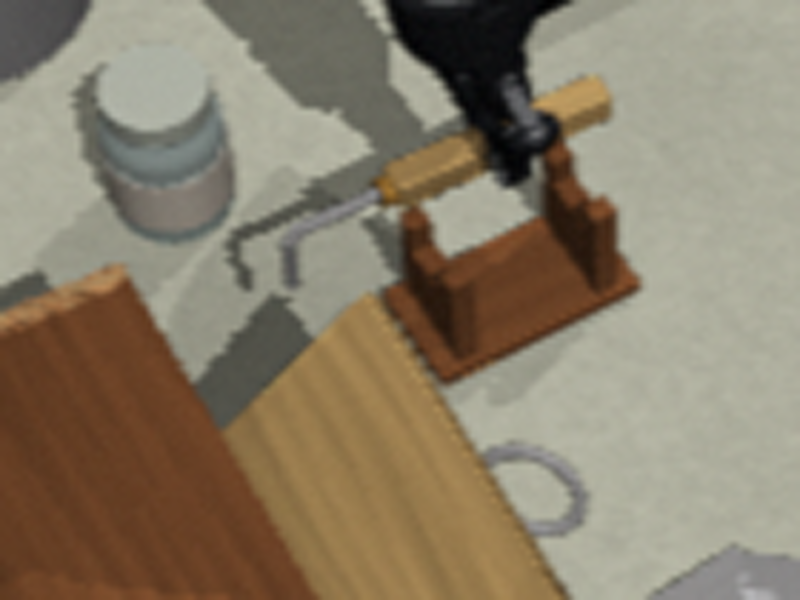

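View pics/t10.png

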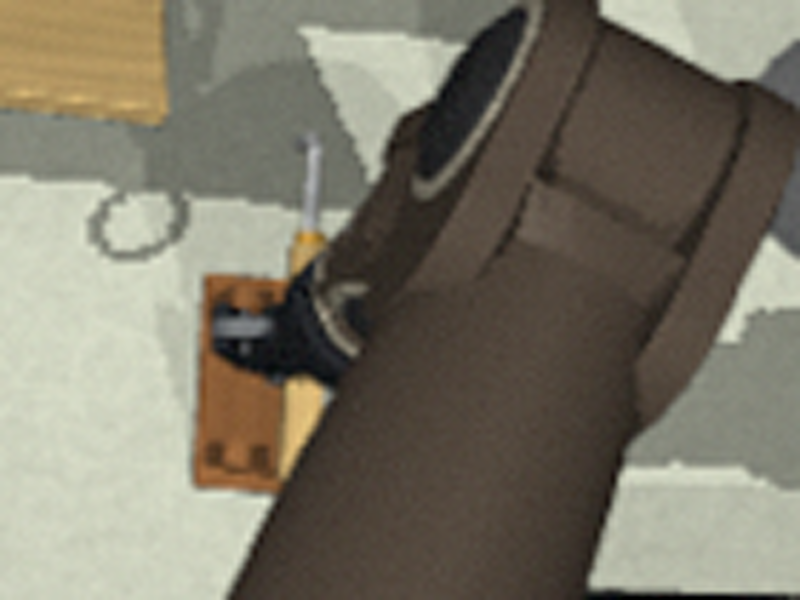

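The pole points agree with the level prediction to within 1–2 px at full scale: tip at crop (290,285) against (295,287), rear end at (600,80) against (603,76). It is aligned over the rest, so I'm lowering with a force guard.

Run:
```python
from h import *
import cv2
R=tilt(PY,7.5)
s=r.move_straight(tcpR(PG+[0,0,.006],R),max_speed=.06,max_force=6); print(s,monitor.read_tcp_pos()-tcpR(PG,R),monitor.read_contact_force())
if not s:
    s=r.move_straight(tcpR(PG+[0,0,-.003],R),max_speed=.01,max_force=3); print(s,monitor.read_tcp_pos()-tcpR(PG,R),monitor.read_contact_force(),monitor.read_moment())
print(monitor.read_time_s())
S=vision.camera("scene");T=vision.camera("top")
cv2.imwrite("pics/s11.png",cv2.resize(S[110:215,170:310],(800,600),interpolation=cv2.INTER_CUBIC))
cv2.imwrite("pics/t11.png",cv2.resize(T[180:285,310:450],(800,600),interpolation=cv2.INTER_CUBIC))
```

```text
False [ 0.0003 -0.0002  0.0064] [ 0.019   0.7732 -0.5072]
True [ 0.0002 -0.0001  0.002 ] [0.8351 0.4125 5.4461] [ 0.0561  0.2716 -0.0387]
27.5167
```

View pics/s11.png

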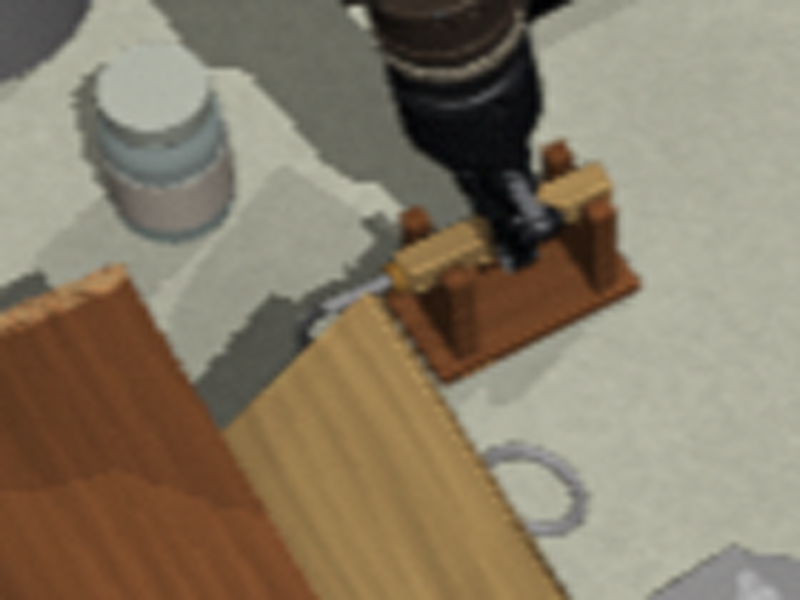

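View pics/t11.png

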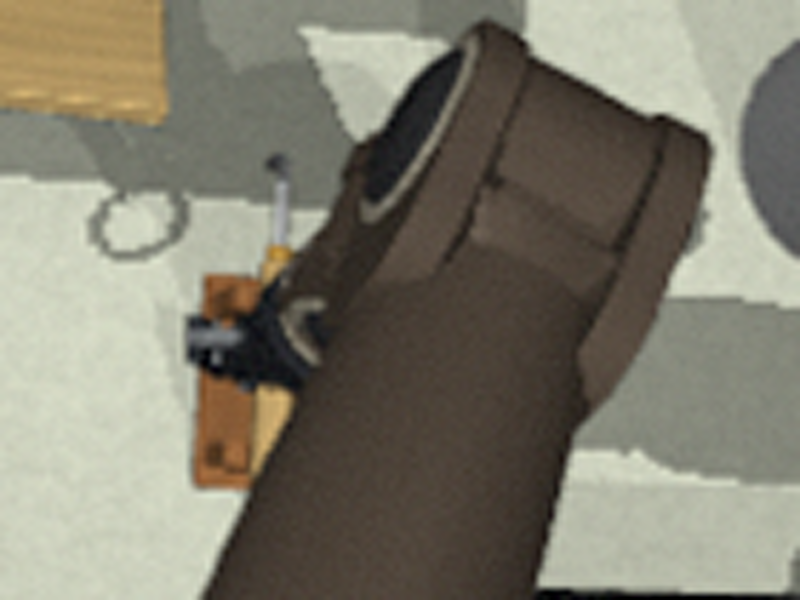

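The first contact is at the rear notch, 2 mm above the seat (the moment puts it 50 mm behind the grip). I'm rotating nose-down about it until the front seats as well.

Run:
```python
from h import *
for a,dz in ((8.5,.0012),(9.5,.0005),(10.3,-.0002)):
    R=tilt(PY,a)
    s=r.move_straight(tcpR(PG+[0,0,dz],R),R,max_speed=.01,max_force=5)
    f=monitor.read_contact_force();m=monitor.read_moment()
    print(a,s,monitor.read_tcp_pos()-tcpR(PG,R),f,m,"lever",-m[1]/f[2])
    if s: break
print(monitor.read_time_s())
```

```text
8.5 False [ 0.0002 -0.0001  0.0011] [0.3147 1.2511 2.9937] [ 0.0294  0.1046 -0.0233] lever -0.03493988205678079
9.5 False [-0.0002  0.      0.0004] [-0.5627  0.246   2.8533] [-0.0297  0.1802 -0.0492] lever -0.06316308093686734
10.3 False [-0.0001  0.      0.0006] [-3.1578  1.5128  9.095 ] [0.1796 0.3183 0.0276] lever -0.03500117493077558
28.3667
```

Run:
```python
from h import *
import cv2
jaws.grip(.030); jaws.grip(.060)
print(monitor.read_finger_gap(),monitor.read_contact_force())
S=vision.camera("scene")
cv2.imwrite("pics/s12.png",cv2.resize(S[110:215,170:310],(800,600),interpolation=cv2.INTER_CUBIC))
R=tilt(PY,10.3)
p=monitor.read_tcp_pos()
print(r.move_straight(p-.05*R[:,2],max_speed=.05,max_force=5))
p=monitor.read_tcp_pos()
r.move_straight([p[0]-.02,p[1],.32],Rt(PY),max_speed=.2)
q=monitor.read_joint_pos(); q[0]=-75; r.movej(q)
S=vision.camera("scene");T=vision.camera("top")
cv2.imwrite("pics/s13.png",S);cv2.imwrite("pics/t13.png",T)
cv2.imwrite("pics/s13c.png",cv2.resize(S[110:215,170:310],(800,600),interpolation=cv2.INTER_CUBIC))
cv2.imwrite("pics/t13c.png",cv2.resize(T[110:290,250:490],(800,600),interpolation=cv2.INTER_CUBIC))
print(monitor.read_time_s(),monitor.read_tcp_pos())
```

```text
0.059991877357168086 [ 0.5363 -0.2747  0.0277]
False
33.025 [ 0.1381 -0.5112  0.3187]
```

View pics/s13c.png

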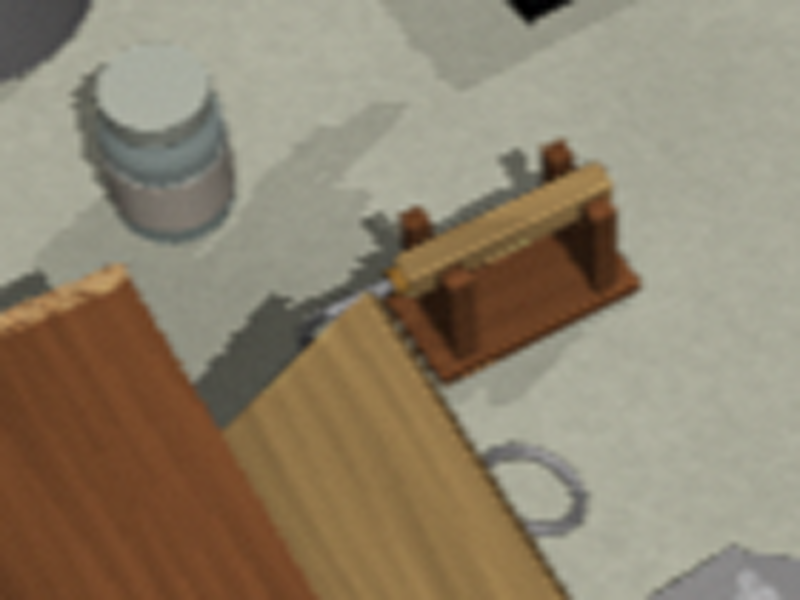

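View pics/t13c.png

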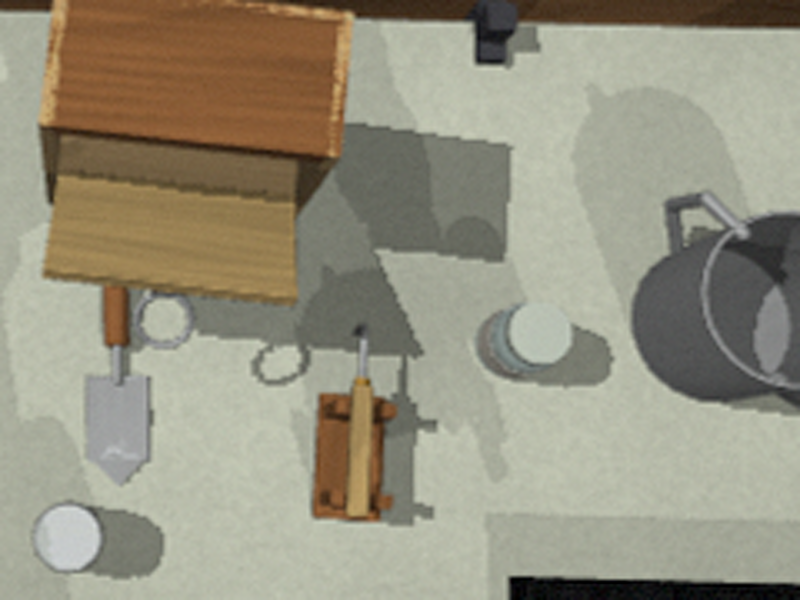

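View pics/t13.png

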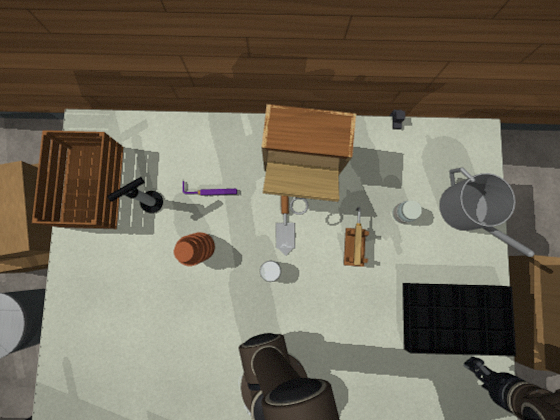

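Run:
```python
from h import *
import cv2
for t in(.87,.91,.95,.99):
  o,z=ringo(t); c=H-EX*o; c[2]=z; print(t,proj("top",c),proj("scene",c))
T=cv2.imread("pics/t13.png");T0=cv2.imread("pics/top0.png");S=cv2.imread("pics/s13.png")
cv2.imwrite("pics/z14.png",np.vstack([cv2.resize(T[185:225,270:350],None,fx=7,fy=7,interpolation=cv2.INTER_CUBIC)]))
cv2.imwrite("pics/z15.png",np.hstack([cv2.resize(x[195:275,335:385],None,fx=7,fy=7,interpolation=cv2.INTER_CUBIC) for x in(T0,T)]))
for n in["tin_mid","jar_mid","trowel_mid","pots_mid","pump_mid"]:
    print(n,[np.round(d["centre"],3) for d in boxes_of("top",n)[:1]])
```

```text
0.87 [299.2502 203.2851] [260.7235 194.0342]
0.91 [299.0597 204.3405] [261.5815 194.7148]
0.95 [298.876  205.3232] [262.3648 195.4415]
0.99 [298.6994 206.2325] [263.0728 196.2125]
tin_mid [array([0.38 , 0.026, 0.083])]
jar_mid [array([ 0.582, -0.419,  0.099])]
trowel_mid [array([ 0.51, -0.02,  0.01])]
pots_mid [array([0.442, 0.265, 0.125])]
pump_mid [array([0.603, 0.442, 0.151])]
```

View pics/z14.png

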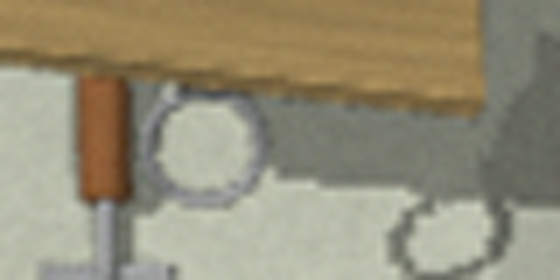

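View pics/z15.png

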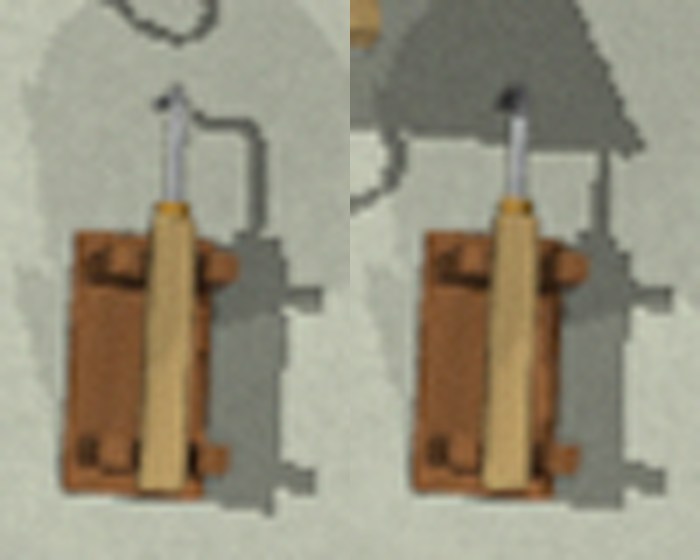

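Before and after crops show the pole in both notches with its hook down, as at the start. The ring centre at top (299.1,205.5) fits 0.95 rad, where (298.9,205.3) is predicted. The five bystanders are unmoved. Handing in.

Run:
```python
from h import *
print(monitor.read_time_s(),monitor.read_contact_force()); print(finish_job())
```

```text
33.275 [0.6173 0.3631 0.0701]
the job is handed in; nothing more can be done
None
```

I hooked the wooden pole into the ring, pulled the hatch down to its stop, unhooked, set the pole back in both notches and handed the job in at 33.3 s.

**Hatch:** it is at its stop. A further pull to about 12 N did not move it. The ring centre in the last picture fits 0.95 rad, though the hatch corners read slightly lower, at about 0.90–0.94. The highest force I read during the job was about 12 N.

**Pole:** that extra pull turned it about 8° nose-up in the jaws. I cancelled this by tilting the gripper, then lowered until both notches carried the pole before letting go. Before and after crops show the same seated pose, with the hook hanging down.

**Other things:** the networks put the pots, pump, tin and jar within about 4 mm of where they started. The trowel reads 8 mm off, but the hatch now hides part of it, and the pictures show no shift. The robot was clear of everything at hand-in.

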